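Raise the hold-down and slide the carving blank to its stop

ROBOT

A 6-joint arm with a two-finger parallel gripper is mounted at the origin on the work surface. World frame = base frame: x ahead of the robot, y to its left, z up, the work surface at z = 0. Lengths are in m, angles in rad, forces in N, time in s.
With the tool pointing down it reaches from about 0.15 to 0.775 m from the base axis. Payload 6.1 kg.
Tool frame: the origin (TCP) lies midway between the tips of the shut fingers; the grasp point (between the pads) lies 19 mm behind it (ctrl.tcp_to_grasp is the distance from the TCP to the grasp point, in m); z points along the fingers, y is the line along which they close (so a half turn about z gives the same grasp; the last joint's range is limited). The gripper opens to 85 mm and grips with 20 to 120 N. Pads are 22 mm wide; open, the fingers measure 114 mm over their backs; the gripper's body (76 mm by 85 mm) begins 54 mm behind the grasp point. The pads swing forward as they close: fully open they stand 13 mm farther back than shut.
Start: joints at [1.236, 0.126, -0.04, 1.405, 0, 1.571], TCP at [0.172, 0.496, 0.231] pointing down, gripper open.
Joint ranges: [-2.72, 2.72], [-0.95, 1.95], [-1.27, 1.35], [-1.78, 2.02], [-1.46, 1.47], [-3.14, 3.14]. Speed limits (rad/s): [2.39, 2.39, 3.01, 3.14, 3.14, 3.14].

INTERFACE

Orientations are given as a rotation vector (axis times angle).
In Python, from plant import ctrl, vision, ticket gives the robot as it stands.
- The arm moves only by the tool servo_tool, never from a script. Its argument "plan" is one flat list of numbers, 7 for each row, row after row: the shift along the tool's x, y, z in mm, then the turn, a rotation vector about the tool's x, y, z in degrees, then the opening, from 0 (shut) to 1 (fully open). A call has 1 to 20 rows; each row is the pose to reach, as a shift and turn from the pose commanded when the call began, along the tool's axes at that moment; what a row does not reach only later rows make up. A row lasts 1/8 s, in which the tool goes at most 62.5 mm and 10.7 degrees, less where a joint would pass 70% of its speed; a pose out of reach is approached as far as the arm can. A call with a gripper value outside its range is refused whole. The fingers move at their own pace and stop on an object; "squeeze" is the grip in N (left out, the last holds). Time passes only in rows, so rows that repeat a pose let the fingers close. It gives the time, the measured TCP pose, the force, the opening and the grip force at its end, in the units of the state.
- ctrl.sense(): the state, without advancing time (a new reading comes with each control period).
- vision.capture(name): name is "side" or "top"; returns the picture (420x560x3 uint8, red, green, blue); there is no depth.
- vision.camera_model(name): a dict with "vertical_fov" (degrees; the focal length in pixels is half the picture's height over the tangent of half this angle, whatever the lens; pixels are square), "cx", "cy" (the principal point, pixels), "R" (3x3) and "t" (3): a world point X has camera coordinates R X + t. Camera axes: x right, y down, z forward; pixel columns grow to the right and rows downward; lengths in m; the calibration is good to about 2 mm. A picture is of the moment at which its call begins. camera_model takes no time and is no camera call.
- ticket.sign_off(): hands the job in; it is judged then, once.
The state is a dict: "t": time; "q": joint angles; "qd": joint speeds; "joint_efforts": joint torques, N m; "eef_pos": TCP position; "tcp_rot": TCP orientation; "wrist_force": force on the tool from outside, world axes, zero at the start; "ft_torque": the same for the moment, N m; "finger_gap": opening from 0.0 (shut) to 1.0 (fully open); "grip_force": force on a finger pad.
Only numpy, scipy, OpenCV 4.12 (cv2) and the standard library are available. Lean on these libraries where they do the work, as an engineer would, in place of code of your own. Each camera call takes 0.05 s, during which the arm holds its last target. There are 200 camera calls.

TASK

On the carving work holder, push the counterweighted hold-down arm up past its balance point so that it stays raised by itself, without flinging it. Then push the half-carved blank along its channel until it rests against the stop block. Only push: do not lift the blank off the board, and leave all the other things on the bench where they are.

Things in the scene. Friction and masses are not known exactly. Their poses are not given: they have to be found in the camera images.
- workholder: carving work holder, fixed to the table. Wooden base board 20 mm thick, 360 mm wide (y), x from -130 to 150 mm. Origin at table height, z up; x points from the arm's cross bar end towards its pivot (roughly away from the robot), y to the left, along the channel
- channel (a point): middle of the channel's floor, on the board at x = -70 mm, 20 mm above the table. Two low wooden rails along the work holder's y, 54 mm apart, 12 mm tall above the board; open at the right (-y) end, closed at the left by the stop block
- holddown (a joint): angle of the hold-down arm, rad: 0 level, its shoe resting on the blank; grows as the cross bar end rises; 1.5 nearly upright, against its end stop. Below the balance point at about 0.8 it falls back; beyond that it goes over by itself to 1.5 and stays. It is slow (damped). Level, it takes 1.4 to 2.1 N upwards at the cross bar; less as it nears balance
- shoe (a point): centre of the underside of the arm's wooden shoe, 40 x 40 mm in plan, 60 mm tall, hanging under the steel flat (30 mm wide, 8 mm thick) that runs from pivot to cross bar; 150 mm from the pivot; it moves with the arm
- pivot (a point): pivot axis of the hold-down, midway between the cheeks, 115 mm above the table, at x = 80 mm of the work holder; it runs along the work holder's y. The wooden cheeks stand 115 mm tall on the board, 50 mm deep, 76 mm wide overall. A steel counterweight disc of 46 mm diameter stands on a stalk above and behind the pivot and turns with the arm
- bar (a point): centre of the hold-down's wooden cross bar: a round bar 18 mm in diameter, 130 mm long, along the work holder's y, free on its underside; 220 mm from the pivot and, when down, 123 mm above the table, overhanging the board's front edge by 10 mm. It moves with the arm
- blank: loose, half-carved wooden blank, 50 mm wide (its x), 220 mm long (its y), 40 mm tall, with a carved hump up to 57 mm tall over its right part; lying in the channel on the base board (its underside 20 mm above the table), axes parallel to the work holder's; about 0.2 to 0.45 kg. Origin: centre of its underside
- push_end (a point): centre of the blank's right (-y) end face, 40 mm above the table: the face to push on
- lead_end (a point): centre of the blank's left (+y) end face, 40 mm above the table, which shall meet the stop
- stop_face (a point): centre of the stop block's face towards the blank, 40 mm above the table; dark wooden block 75 mm wide, 50 mm tall on the board, fixed at the channel's left (+y) end
- offcut: 45 x 60 x 35 mm wooden offcut on the right rear of the base board; loose, to be left alone; origin at the centre of its underside
- peg_cup: small white cup, 56 mm wide, 50 mm tall, on the left rear of the base board; loose, to be left alone; origin at the centre of its underside
- mallet: turned wooden carver's mallet standing on its head, 84 mm wide, 205 mm tall, left of the work holder; loose, to be left alone; origin at the centre of its underside
- gouge: carving gouge lying flat on the table at the front left, about 220 mm long, origin where handle and blade meet; loose, to be left alone
- glue: white glue bottle, 56 mm wide, 150 mm tall, standing at the right rear; loose, to be left alone; origin at the centre of its underside
- sanding_block: cork sanding block 70 x 110 x 35 mm on the table at the right; loose, to be left alone; origin at the centre of its underside
- wedge_stock: wooden stick 50 x 140 x 30 mm on the table at the right, between the cork block and the glue bottle; loose, to be left alone; origin at the centre of its underside
Mind the look-alikes: they are no part of the job. What is shaped like the blank but blue is not meant.

How it is judged:
On the way, in this order (a step that is already met when the one before it is completed fails the run):
1. the hold-down arm is raised past its balance point and stays up (value of joint holddown above 1.3 rad and velocity of joint holddown below 0.2 rad/s), for 0.3 s.
2. the blank lies in the channel against the stop block (y of lead_end in the frame of workholder above 0.154 m and value of joint holddown above 1.3 rad and x of blank in the frame of workholder between -0.078 and -0.062 m and height (world z) of blank below 0.026 m and angle between blank's own z axis and vertical below 0.08 rad), for 0.2 s.
At the end, for the whole second after the job is handed in: The hold-down stands raised by itself (joint above 1.3 rad, still), and the blank lies flat in its channel, at rest, its left end within 6 mm of the stop block (all of step 2 and velocity of joint holddown below 0.1 rad/s and linear speed of blank below 0.02 m/s); the robot touches nothing.
It fails at once if the hold-down arm is flung (faster than 5 rad/s) (velocity of joint holddown above 5 rad/s).
It fails at once if the blank is lifted (more than 12 mm) or tipped (height (world z) of blank above 0.032 m or angle between blank's own z axis and vertical above 0.25 rad).
It fails at once if another thing on the bench is moved by more than 30 mm or tipped (distance of any of offcut, peg_cup, mallet, gouge, glue, sanding_block, wedge_stock from where it was at the start of the episode above 0.03 m or angle between any of offcut, peg_cup, mallet, gouge, glue, sanding_block, wedge_stock's own z axis and vertical above 0.4 rad).
It also fails if it takes over 54 s, if anything falls off the work surface, if the arm or the gripper's body presses on something with over 40 N, if the wrist force passes 120 N, or if a joint passes its speed limit or range.

## Working session

There is one attempt and no reset: what is moved stays moved. The work goes in short steps, Python scripts to look and compute and a tool call to move; the robot and the scene stay as the last step left them, time stands still between calls to the robot, and variables do not carry over. Pictures are saved under pics/ and viewed, at most 10 in all, crops included, and the job is handed in when it is done.

Besides the shell and the picture viewer there is one more tool, called by a JSON object that holds its "fn" and its "kwargs". servo_tool: Moves the arm, as the interface text tells. Its arguments: {"type":"object","properties":{"plan":{"type":"array","items":{"type":"number"}},"squeeze":{"type":"number"}},"required":["plan"]}

```bash
mkdir -p pics
python3 - <<'E'
from plant import ctrl, vision
import cv2
for n in("side","top"):
    im=vision.capture(n); cv2.imwrite(f"pics/{n}0.png",im[:,:,::-1])
    m=vision.camera_model(n); print(n,m)
print(ctrl.sense())
E
```

```text
side {'vertical_fov': 55.77102258905844, 'cx': 279.7892044265443, 'cy': 213.5541967886687, 'R': array([[ 0.97324125, -0.22974674,  0.00423249],
       [-0.12118373, -0.52882766, -0.84003322],
       [ 0.19523315,  0.81704207, -0.54251845]]), 't': array([-0.50927575,  0.13737707,  0.83293131])}
top {'vertical_fov': 55.67916659583669, 'cx': 278.5314591322444, 'cy': 208.07776291713412, 'R': array([[-0.01999365, -0.99949076,  0.02486914],
       [-0.99802126,  0.01846876, -0.06010389],
       [ 0.05961398, -0.02602163, -0.99788228]]), 't': array([-0.00913187,  0.51873247,  1.0072493 ])}
{'t': 0.1, 'q': array([ 1.23599443e+00,  1.26321867e-01, -4.04900701e-02,  1.40540144e+00,
        6.27382622e-06,  1.57075540e+00]), 'qd': array([ 0.00175501, -0.00081668,  0.00280049, -0.00169792,  0.00063875,
        0.00049684]), 'joint_efforts': array([-1.05228650e-03, -4.36897874e+01,  3.53608310e+01,  1.34887095e-02,
       -7.95746632e-05, -2.13656996e-06]), 'eef_pos': array([0.17238489, 0.4955083 , 0.23061295]), 'tcp_rot': array([-5.23348894e-01, -3.09744782e+00,  2.19296200e-03]), 'wrist_force': array([0.12333657, 0.26268935, 0.35735277]), 'ft_torque': array([-0.02702933, -0.02618476, -0.03000542]), 'grip_force': 0.0, 'finger_gap': 1.0003750208455595}
```

View pics/top0.png

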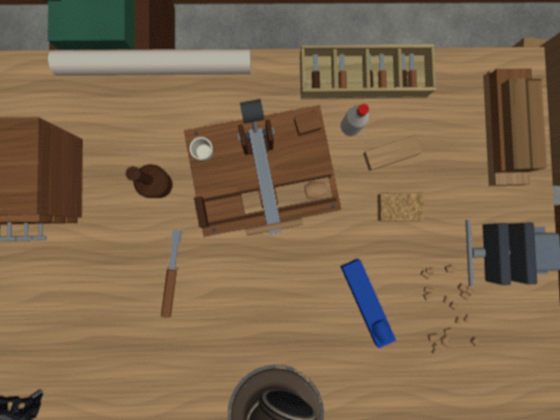

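View pics/side0.png

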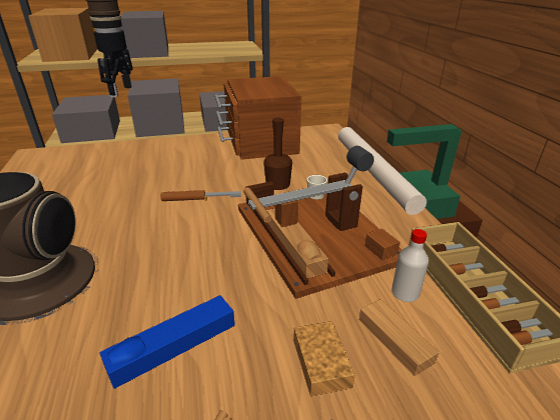

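The top view shows the holder at about (185–340, 105–236) px, with the bar near (273,230), the blank's right end near (330,188) and the stop near (201,210). The arm is clear of it all. I'll enlarge the holder to measure it.

Run:
```python
import cv2
a=cv2.imread("pics/top0.png")[90:245,170:355]
cv2.imwrite("pics/c1.png",cv2.resize(a,None,fx=3.8,fy=3.8,interpolation=cv2.INTER_CUBIC))
```

```text
(no output)
```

View pics/c1.png

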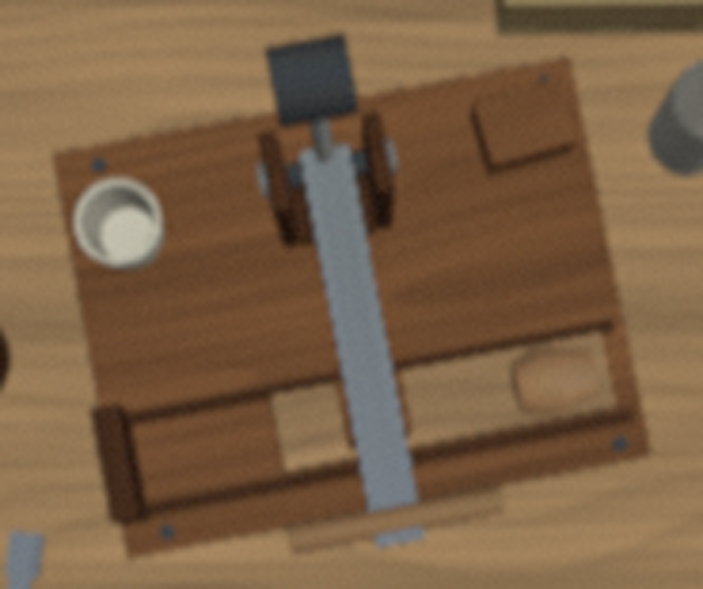

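Crop: the board corners are at (55,155), (570,60), (650,455) and (130,557). The blank's top runs from its left edge at (272–285, 395–470) to its right edge at (605–618, 335–410), and the bar spans (290,543) to (500,500).

```bash
cat > h.py <<'E'
import numpy as np
from plant import ctrl, vision
from scipy.optimize import least_squares
from scipy.spatial.transform import Rotation as Ro
def f(m): return 210/np.tan(np.radians(m["vertical_fov"]/2))
def ray(n,uv,z):
    m=vision.camera_model(n); d=m["R"].T@np.array([(uv[0]-m["cx"])/f(m),(uv[1]-m["cy"])/f(m),1]); c=-m["R"].T@m["t"]
    return c+d*(z-c[2])/d[2]
def proj(n,X):
    m=vision.camera_model(n); p=m["R"]@X+m["t"]; return f(m)*p[:2]/p[2]+[m["cx"],m["cy"]]
E
python3 - <<'E'
from h import *
cr=lambda u,v:(u/3.8+170-.37,v/3.8+90-.37)
C=[ray("top",cr(*p),.02)[:2] for p in((55,155),(570,60),(650,455),(130,557))]
L=np.array([[.15,.18],[.15,-.18],[-.13,-.18],[-.13,.18]])
def T(p,l): c,s=np.cos(p[2]),np.sin(p[2]); return np.array([[c,-s],[s,c]])@np.asarray(l)+p[:2]
r=least_squares(lambda p:np.concatenate([T(p,l)-c for l,c in zip(L,C)]),[.5,0,0])
print(r.x,np.round(r.fun*1e3,1)); p=r.x
def loc(w): c,s=np.cos(p[2]),np.sin(p[2]); return np.array([[c,s],[-s,c]])@(w[:2]-p[:2])
for nm,a,z in(("blankL",(278,432),.06),("blankR",(612,372),.06),("bar a",(290,543),.123),("bar b",(500,503),.123),("stop top",(128,465),.07)):print(nm,np.round(loc(ray("top",cr(*a),z)),4))
for nm,l in(("bar",(-.14,0)),("push",(-.07,-.15))):print(nm,T(p,l))
for nm,l,z in(("barL",(-.14,.065),.123),("barR",(-.14,-.065),.123),("corner FR",(-.13,-.18),.02),("corner RR",(.15,-.18),.02)):print(nm,proj("side",np.r_[T(p,l),z]))
for nm,uv,z in(("mallet",(152,180),.05),("glue",(350,125),.05),("cork",(400,207),.035),("wedge",(392,153),.03),("gougetip",(177,232),.01),("gougeend",(167,315),.01),("blue",(368,302),.04)):print(nm,loc(ray("top",uv,z)),ray("top",uv,z))
E
```

```text
[0.60758695 0.01879126 0.1732949 ] [ 1.2  1.6  1.9 -1.  -1.4 -2.2 -1.7  1.6]
blankL [-0.0685  0.0636]
blankR [-0.0713 -0.157 ]
bar a [-0.141   0.0659]
bar b [-0.1416 -0.0632]
stop top [-0.0719  0.1608]
bar [ 0.46968387 -0.00534878]
push [ 0.56449974 -0.14103206]
barL [246.39929285 190.48107249]
barR [267.54216052 219.7112555 ]
corner FR [294.80649529 292.71996186]
corner RR [410.95279054 257.22441065]
mallet [0.0319566  0.27365991] [0.59187804 0.29386253 0.05      ]
glue [ 0.07593583 -0.23869069] [ 0.72354257 -0.20323079  0.05      ]
cork [-0.15160057 -0.32522883] [ 0.51433588 -0.3277066   0.035     ]
wedge [-0.0113345  -0.33584281] [ 0.6543312  -0.31397569  0.03      ]
gougetip [-0.10466991  0.24499415] [0.46224074 0.24206777 0.01      ]
gougeend [-0.30603535  0.30676183] [0.25324082 0.26818908 0.01      ]
blue [-0.36805221 -0.19485063] [ 0.2786453  -0.23660371  0.04      ]
```

```bash
cat >> h.py <<'E'
W=np.array([.60759,.01879]); YAW=.1733
RW=Ro.from_euler("z",YAW).as_matrix()
def w(l): return RW@np.asarray(l)+np.r_[W,0]
def Rt(deg):  # deg below horizontal, heading holder +x, y = holder y
    a=np.radians(deg); z=np.array([np.cos(a),0,-np.sin(a)]); y=np.array([0,1,0])
    return RW@np.c_[np.cross(y,z),y,z]
def delta(l,R,s=None):
    s=s or ctrl.sense(); R0=Ro.from_rotvec(s["tcp_rot"]).as_matrix()
    return np.round(np.r_[R0.T@(w(l)-s["eef_pos"])*1e3, np.degrees(Ro.from_matrix(R0.T@R).as_rotvec())],1)
def where():
    s=ctrl.sense(); print("t",s["t"],"local",np.round(RW.T@(s["eef_pos"]-np.r_[W,0]),4),"q",np.round(s["q"],2),"F",np.round(s["wrist_force"],1))
E
python3 - <<'E'
from h import *
print(delta((-.24,.04,.25),Rt(35)), delta((-.24,.04,.25),Rt(90)))
E
```

```text
[-338.5 -389.1  -18.8  -14.   -53.8  -26.8] [-3.385e+02 -3.891e+02 -1.880e+01 -1.000e-01 -0.000e+00 -2.910e+01]
```

{"fn": "servo_tool", "kwargs": {"plan": [-338,-389,-19,-14,-54,-27,0,-338,-389,-19,-14,-54,-27,0,-338,-389,-19,-14,-54,-27,0,-338,-389,-19,-14,-54,-27,0,-338,-389,-19,-14,-54,-27,0,-338,-389,-19,-14,-54,-27,0,-338,-389,-19,-14,-54,-27,0,-338,-389,-19,-14,-54,-27,0,-338,-389,-19,-14,-54,-27,0,-338,-389,-19,-14,-54,-27,0,-338,-389,-19,-14,-54,-27,0,-338,-389,-19,-14,-54,-27,0,-338,-389,-19,-14,-54,-27,0]}}

```text
t: 1.72
eef_pos: [0.3732, 0.0086, 0.2511]
tcp_rot: [-0.18, 2.18, 0.095]
wrist_force: [-0.3, 0.5, -0.1]
finger_gap: 0.001
grip_force: 0.0
```

Run:
```python
from h import *
import cv2
where()
print(delta((-.24,.04,.25),Rt(35)))
print("pre",delta((-.225,.04,.148),Rt(35)),"in",delta((-.136,.04,.086),Rt(35)))
cv2.imwrite("pics/s1.png",vision.capture("side")[:,:,::-1])
```

```text
t 1.725 local [-0.2327  0.0304  0.2511] q [-0.23 -0.95 -1.    0.61  0.32 -0.23] F [-0.3  0.5 -0.1]
[ 5.2  9.6 -5.4 -0.3 -0.2 -0.3]
pre [79.8  9.6 65.7 -0.3 -0.2 -0.3] in [ 79.1  10.2 174.2  -0.3  -0.2  -0.3]
```

View pics/s1.png

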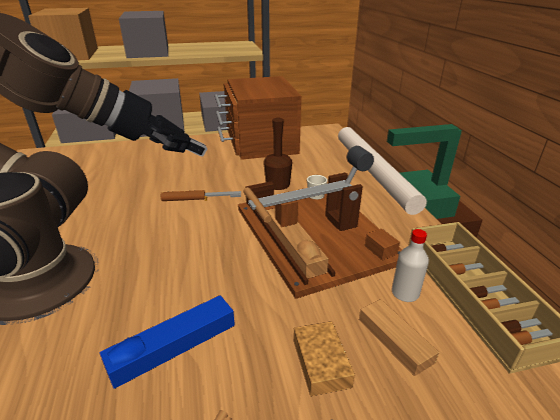

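The side view shows the arm tilted, with the shut fingers at about (200,150) px in front of the bar at (255,205), clear of everything. Shoulder joint 2 is at its range end, which should ease going forward.

{"fn": "servo_tool", "kwargs": {"plan": [40,10,50,0,0,0,0,80,10,66,0,0,0,0,80,10,66,0,0,0,0,80,10,66,0,0,0,0]}}

```text
t: 2.28
eef_pos: [0.3802, 0.0266, 0.1515]
tcp_rot: [-0.201, 2.174, 0.104]
wrist_force: [-0.5, -0.1, 1.1]
finger_gap: 0.001
grip_force: 0.0
```

Run:
```python
from h import *
where()
print("pre",delta((-.225,.04,.148),Rt(35)),"in",delta((-.136,.04,.086),Rt(35)))
```

```text
t 2.275 local [-0.2226  0.047   0.1515] q [-0.12 -0.95 -1.22  0.36  0.25 -0.18] F [-0.5 -0.1  1.1]
pre [ 4.3 -6.9  0.   0.5 -0.   0.4] in [  4.   -7.9 108.5   0.5  -0.    0.4]
```

{"fn": "servo_tool", "kwargs": {"plan": [2,-7,25,0,0,0,0,4,-8,55,0,0,0,0,4,-8,55,0,0,0,0]}}

```text
t: 2.65
eef_pos: [0.4261, 0.0248, 0.1212]
tcp_rot: [-0.199, 2.184, 0.104]
wrist_force: [-0.3, -0.7, -1.0]
finger_gap: 0.002
grip_force: 0.0
```

Run:
```python
from h import *
where()
print("in",delta((-.136,.04,.086),Rt(35)))
```

```text
t 2.65 local [-0.1777  0.0372  0.1212] q [-0.1  -0.75 -1.26  0.13  0.23 -0.17] F [-0.3 -0.7 -1. ]
in [ 4.4  2.4 54.4  0.5 -0.5  0.2]
```

{"fn": "servo_tool", "kwargs": {"plan": [3,2,15,0,0,0,0,4,2,30,0,0,0,0,4,2,30,0,0,0,0]}}

```text
t: 3.02
eef_pos: [0.4498, 0.0295, 0.1082]
tcp_rot: [-0.2, 2.193, 0.105]
wrist_force: [-0.2, -1.2, -0.7]
finger_gap: -0.002
grip_force: 0.0
```

Run:
```python
from h import *
where()
print("in",delta((-.136,.04,.086),Rt(35)))
```

```text
t 3.025 local [-0.1536  0.0378  0.1082] q [-0.07 -0.64 -1.26  0.02  0.2  -0.15] F [-0.2 -1.2 -0.7]
in [ 7.6  2.  27.4  0.5 -1.1  0.2]
```

Run:
```python
from h import *
a=np.radians(47);n=np.array([np.sin(a),np.cos(a)]);d=np.array([np.cos(a),-np.sin(a)]);B=np.array([-.14,.123])
for g,k in((.032,-.03),(.030,.022)):
    t=B-g*n+k*d; print(t,delta((t[0],.04,t[1]),Rt(47)))
```

```text
[-0.18386327  0.12311666] [  5.8   2.5 -33.2   0.5  10.9   0.3]
[-0.14693665  0.08645027] [13.7  2.1 18.2  0.5 10.9  0.3]
```

{"fn": "servo_tool", "kwargs": {"plan": [3,2,-33,0,0,0,0,6,2,-33,0,11,0,0,6,2,-33,0,11,0,0,10,2,-8,0,11,0,0,14,2,18,0,11,0,0,14,2,18,0,11,0,0]}}

```text
t: 3.78
eef_pos: [0.4538, 0.0326, 0.0815]
tcp_rot: [-0.217, 2.389, 0.09]
wrist_force: [0.1, 0.1, -2.3]
finger_gap: -0.006
grip_force: 0.0
```

Run:
```python
from h import *
where()
print("in",delta((-.147,.04,.0865),Rt(47)))
import cv2
cv2.imwrite("pics/s2.png",cv2.resize(vision.capture("side")[90:270,130:370,::-1],None,fx=3,fy=3))
```

```text
t 3.775 local [-0.1491  0.0401  0.0815] q [-0.02 -0.5  -1.13  0.21  0.14 -0.15] F [ 0.1  0.1 -2.3]
in [-4.9 -0.1 -2.2  0.5 -0.3  0.3]
```

View pics/s2.png

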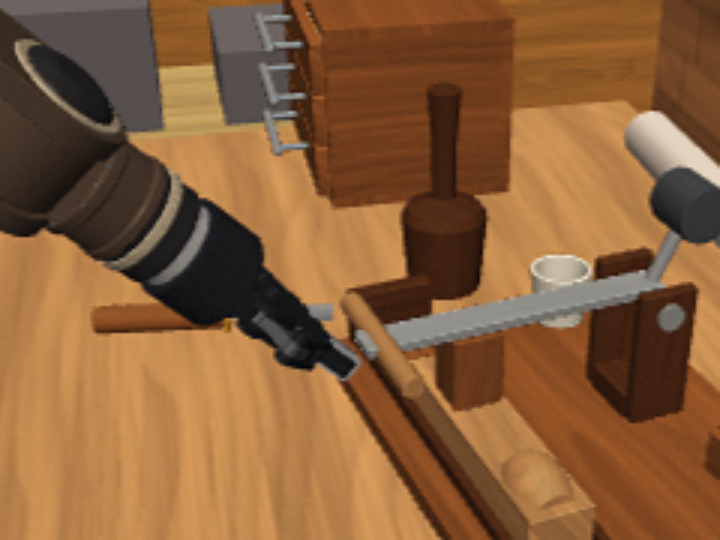

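Run:
```python
from h import *
R=Rt(47)
a=np.radians(47);n=np.array([np.sin(a),np.cos(a)]);d=np.array([np.cos(a),-np.sin(a)])
for th in np.arange(0,1.21,.06):
    c,s=np.cos(th),np.sin(th)
    t=np.array([.08,.115])+[-.22*c+.008*s,.22*s+.008*c]-.02*n+.024*d
    print(round(th,2),np.round(t,3),delta((t[0],.04,t[1]),R)[:3])
```

```text
0.0 [-0.138  0.092] [-14.5  -0.1   0.5]
0.06 [-0.137  0.105] [-24.1  -0.   -8.6]
0.12 [-0.136  0.118] [-34.2  -0.  -17.1]
0.18 [-0.133  0.131] [-44.8   0.  -25. ]
0.24 [-0.13   0.144] [-55.9   0.  -32.2]
0.3 [-0.126  0.156] [-67.3   0.  -38.8]
0.36 [-0.121  0.169] [-79.2   0.  -44.6]
0.42 [-0.116  0.181] [-91.4   0.  -49.8]
0.48 [-0.11   0.192] [-103.8    0.   -54.1]
0.54 [-0.103  0.204] [-116.5   -0.   -57.8]
0.6 [-0.095  0.215] [-129.4   -0.   -60.7]
0.66 [-0.087  0.225] [-1.424e+02 -1.000e-01 -6.280e+01]
0.72 [-0.078  0.235] [-1.556e+02 -1.000e-01 -6.410e+01]
0.78 [-0.069  0.244] [-168.8   -0.2  -64.6]
0.84 [-0.059  0.253] [-182.    -0.2  -64.3]
0.9 [-0.049  0.261] [-195.1   -0.3  -63.3]
0.96 [-0.038  0.269] [-208.2   -0.4  -61.4]
1.02 [-0.027  0.275] [-221.2   -0.5  -58.8]
1.08 [-0.015  0.282] [-233.9   -0.5  -55.4]
1.14 [-0.003  0.287] [-246.4   -0.6  -51.2]
1.2 [0.009 0.292] [-258.7   -0.7  -46.3]
```

{"fn": "servo_tool", "kwargs": {"plan": [-8,0,0,0,0,0,0,-15,0,0,0,0,0,0,-24,0,-9,0,0,0,0,-34,0,-17,0,0,0,0,-45,0,-25,0,0,0,0,-56,0,-32,0,0,0,0,-67,0,-39,0,0,0,0,-79,0,-45,0,0,0,0]}}

```text
t: 4.82
eef_pos: [0.4816, 0.0371, 0.172]
tcp_rot: [-0.217, 2.385, 0.089]
wrist_force: [-3.0, -0.5, -0.8]
finger_gap: 0.006
grip_force: 1.2
```

Run:
```python
from h import *
where()
import cv2
cv2.imwrite("pics/s3.png",cv2.resize(vision.capture("side")[60:270,130:410,::-1],None,fx=2.5,fy=2.5))
R=Rt(47)
a=np.radians(47);n=np.array([np.sin(a),np.cos(a)]);d=np.array([np.cos(a),-np.sin(a)])
for th in np.arange(.42,1.21,.06):
    c,s=np.cos(th),np.sin(th)
    t=np.array([.08,.115])+[-.22*c+.008*s,.22*s+.008*c]-.02*n+.024*d
    print(round(th,2),np.round(t,3),delta((t[0],.04,t[1]),R))
```

```text
t 4.825 local [-0.121   0.0397  0.172 ] q [ 0.   -0.51 -0.93  0.42  0.13 -0.13] F [-3.  -0.5 -0.8]
0.42 [-0.116  0.181] [-6.5  0.4 -2.1  0.4  0.1  0.3]
0.48 [-0.11   0.192] [-19.    0.4  -6.4   0.4   0.1   0.3]
0.54 [-0.103  0.204] [-31.7   0.3  -9.9   0.4   0.1   0.3]
0.6 [-0.095  0.215] [-44.6   0.3 -12.7   0.4   0.1   0.3]
0.66 [-0.087  0.225] [-57.7   0.2 -14.7   0.4   0.1   0.3]
0.72 [-0.078  0.235] [-70.8   0.2 -15.9   0.4   0.1   0.3]
0.78 [-0.069  0.244] [-84.    0.1 -16.4   0.4   0.1   0.3]
0.84 [-0.059  0.253] [-97.2   0.  -16.    0.4   0.1   0.3]
0.9 [-0.049  0.261] [-1.104e+02 -0.000e+00 -1.490e+01  4.000e-01  1.000e-01  3.000e-01]
0.96 [-0.038  0.269] [-1.235e+02 -1.000e-01 -1.290e+01  4.000e-01  1.000e-01  3.000e-01]
1.02 [-0.027  0.275] [-1.364e+02 -2.000e-01 -1.020e+01  4.000e-01  1.000e-01  3.000e-01]
1.08 [-0.015  0.282] [-1.491e+02 -3.000e-01 -6.700e+00  4.000e-01  1.000e-01  3.000e-01]
1.14 [-0.003  0.287] [-1.616e+02 -4.000e-01 -2.500e+00  4.000e-01  1.000e-01  3.000e-01]
1.2 [0.009 0.292] [-1.739e+02 -5.000e-01  2.500e+00  4.000e-01  1.000e-01  3.000e-01]
```

View pics/s3.png

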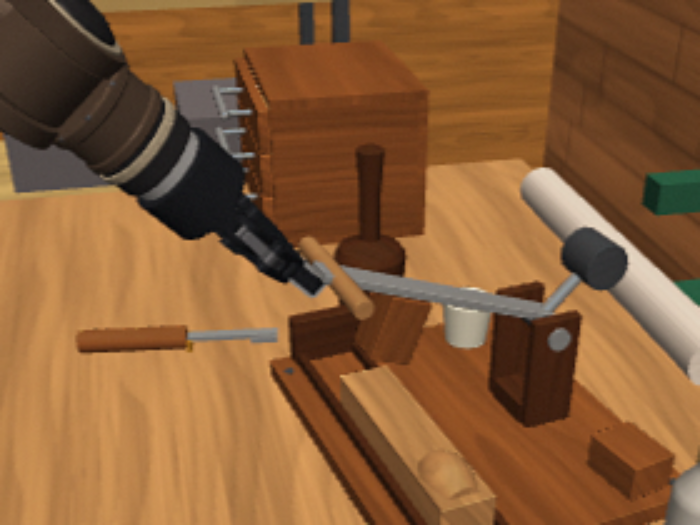

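The hold-down is rising, with the finger under the bar at crop (315,275) and low force. I'll continue along the arc past balance.

{"fn": "servo_tool", "kwargs": {"plan": [-8,0,-2,0,0,0,0,-19,0,-6,0,0,0,0,-32,0,-10,0,0,0,0,-45,0,-13,0,0,0,0,-58,0,-15,0,0,0,0,-71,0,-16,0,0,0,0,-84,0,-16,0,0,0,0,-97,0,-16,0,0,0,0,-110,0,-15,0,0,0,0,-123,0,-13,0,0,0,0,-136,0,-10,0,0,0,0,-149,0,-7,0,0,0,0,-158,0,-4,0,0,0,0]}}

```text
t: 6.5
eef_pos: [0.5936, 0.0575, 0.2816]
tcp_rot: [-0.217, 2.386, 0.089]
wrist_force: [-0.3, 0.7, 0.2]
finger_gap: 0.001
grip_force: 0.0
```

Run:
```python
from h import *
where()
import cv2
cv2.imwrite("pics/s4.png",cv2.resize(vision.capture("side")[60:270,130:410,::-1],None,fx=2.5,fy=2.5))
```

```text
t 6.5 local [-0.0071  0.0405  0.2816] q [ 0.05 -0.31 -0.57  0.56  0.09 -0.09] F [-0.3  0.7  0.2]
```

View pics/s4.png

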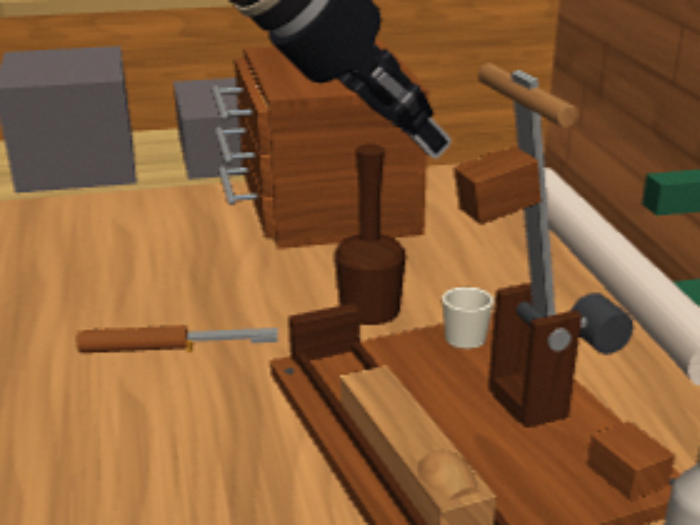

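The hold-down stands upright by itself and the blank is unmoved in its channel. Next I back off and go to the blank's right end.

Run:
```python
from h import *
for l,r in(((-.12,-.02,.28),60),((-.09,-.21,.2),90),((-.07,-.21,.1),90)):print(delta(l,Rt(r)))
```

```text
[ 85.1 -59.5 -76.3   0.4  12.9   0.3]
[ 118.5 -249.9    1.2    0.3   42.9    0.4]
[ 171.9 -250.3   88.1    0.3   42.9    0.4]
```

{"fn": "servo_tool", "kwargs": {"plan": [20,0,-50,0,0,0,0,60,-20,-76,0,6,0,0,85,-60,-76,0,13,0,0,90,-110,-60,0,20,0,0,100,-160,-40,0,28,0,0,110,-205,-20,0,36,0,0,118,-250,0,0,43,0,0,145,-250,44,0,43,0,0,172,-250,88,0,43,0,0,172,-250,88,0,43,0,0,172,-250,88,0,43,0,0,172,-250,88,0,43,0,0]}}

```text
t: 8.05
eef_pos: [0.5739, -0.2006, 0.1022]
tcp_rot: [-0.286, 3.128, 0.001]
wrist_force: [0.4, 0.0, 0.5]
finger_gap: 0.003
grip_force: 0.0
```

Run:
```python
from h import *
where()
print(delta((-.07,-.205,.038),Rt(90)),delta((-.07,-.07,.038),Rt(90)))
import cv2
cv2.imwrite("pics/s5.png",cv2.resize(vision.capture("side")[60:330,130:490,::-1],None,fx=2.2,fy=2.2))
```

```text
t 8.05 local [-0.0711 -0.2102  0.1022] q [-0.34  0.31 -0.1   1.17  0.   -0.52] F [0.4 0.  0.5]
[-1.   5.2 64.2  0.   0.   0.5] [ -2.3 140.2  64.3   0.    0.    0.5]
```

View pics/s5.png

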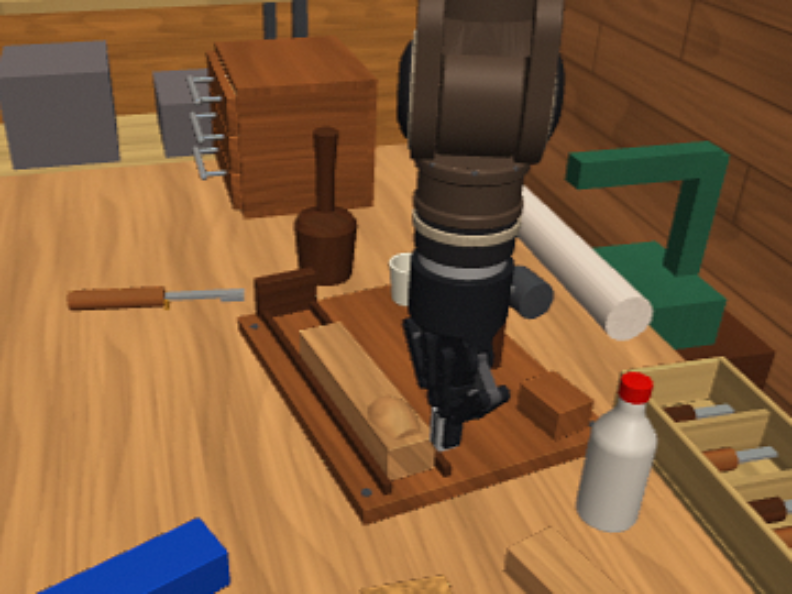

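The fingers hang at crop (443,445), just beyond the blank's right end at (410,460), and the glue is clear. I'll lower them and push most of the way.

{"fn": "servo_tool", "kwargs": {"plan": [-1,5,32,0,0,0,0,-1,5,64,0,0,0,0,-1,5,64,0,0,0,0,-1,15,64,0,0,0.5,0,-1,25,64,0,0,0.5,0,-1,33,64,0,0,0.5,0,-1,41,64,0,0,0.5,0,-2,49,64,0,0,0.5,0,-2,57,64,0,0,0.5,0,-2,65,64,0,0,0.5,0,-2,73,64,0,0,0.5,0,-2,81,64,0,0,0.5,0,-2,89,64,0,0,0.5,0,-2,97,64,0,0,0.5,0,-2,105,64,0,0,0.5,0,-2,113,64,0,0,0.5,0,-2,119,64,0,0,0.5,0,-2,121,64,0,0,0.5,0]}}

```text
t: 10.35
eef_pos: [0.5523, -0.0801, 0.0353]
tcp_rot: [0.273, -3.126, -0.004]
wrist_force: [1.5, -4.5, 3.2]
finger_gap: -0.001
grip_force: 2.2
```

Run:
```python
from h import *
where()
a=vision.capture("top")
import cv2
cv2.imwrite("pics/c2.png",cv2.resize(a[90:245,170:355,::-1],None,fx=3.8,fy=3.8,interpolation=cv2.INTER_CUBIC))
print(delta((-.07,-.07,.038),Rt(90)))
```

```text
t 10.35 local [-0.0715 -0.0879  0.0353] q [-0.14  0.26 -0.31  1.    0.   -0.32] F [ 1.5 -4.5  3.2]
[-1.5 17.8 -2.8  0.2 -0.2  0. ]
```

View pics/c2.png

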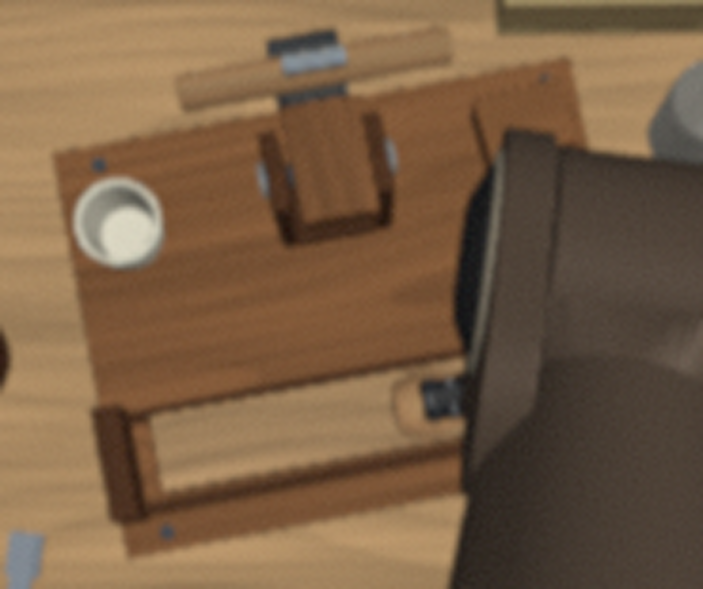

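The top view shows the hold-down up and the blank's left edge at crop (157,452), about 16 mm from the stop face. I'll push the rest slowly.

{"fn": "servo_tool", "kwargs": {"plan": [-1,4,-2,0,0,0,0,-1,8,-2,0,0,0,0,-1,11,-2,0,0,0,0,-1,13,-2,0,0,0,0,-1,15,-2,0,0,0,0,-1,16,-2,0,0,0,0,-1,16,-2,0,0,0,0]}}

```text
t: 11.28
eef_pos: [0.5507, -0.0645, 0.0374]
tcp_rot: [0.272, -3.126, -0.004]
wrist_force: [-0.2, -1.7, -0.3]
finger_gap: 0.002
grip_force: 0.4
```

Run:
```python
from h import *
where()
```

```text
t 11.275 local [-0.0704 -0.0722  0.0374] q [-0.12  0.25 -0.32  1.    0.   -0.29] F [-0.2 -1.7 -0.3]
```

{"fn": "servo_tool", "kwargs": {"plan": [0,1,0,0,0,0,0,0,2,0,0,0,0,0,0,3,0,0,0,0,0,0,3,0,0,0,0,0]}}

```text
t: 11.78
eef_pos: [0.551, -0.0634, 0.0377]
tcp_rot: [0.271, -3.128, 0.002]
wrist_force: [2.5, -8.0, -1.7]
finger_gap: -0.002
grip_force: 4.2
```

Run:
```python
from h import *
where()
```

```text
t 11.775 local [-0.0699 -0.0712  0.0377] q [-0.11  0.25 -0.32  1.   -0.   -0.29] F [ 2.5 -8.  -1.7]
```

The force rose to 8 N while the TCP stalled, so the blank is seated at the stop. I'll back away.

{"fn": "servo_tool", "kwargs": {"plan": [0,-8,0,0,0,0,0,0,-30,0,0,0,0,0,0,-60,0,0,0,0,0,0,-100,-30,0,0,0,0,0,-130,-80,0,0,0,0,0,-180,-100,0,0,0,0,20,-230,-120,0,0,0,0,40,-230,-120,0,0,0,0,40,-230,-120,0,0,0,0]}}

```text
t: 12.9
eef_pos: [0.5499, -0.2972, 0.1571]
tcp_rot: [0.268, -3.127, -0.004]
wrist_force: [0.7, -0.6, 0.7]
finger_gap: 0.004
grip_force: 0.0
```

Run:
```python
from h import *
where()
a=vision.capture("top")
import cv2
cv2.imwrite("pics/c3.png",cv2.resize(a[90:245,170:355,::-1],None,fx=3.8,fy=3.8,interpolation=cv2.INTER_CUBIC))
```

```text
t 12.9 local [-0.1113 -0.3013  0.1571] q [-0.5   0.33  0.05  1.3   0.   -0.67] F [ 0.7 -0.6  0.7]
```

View pics/c3.png

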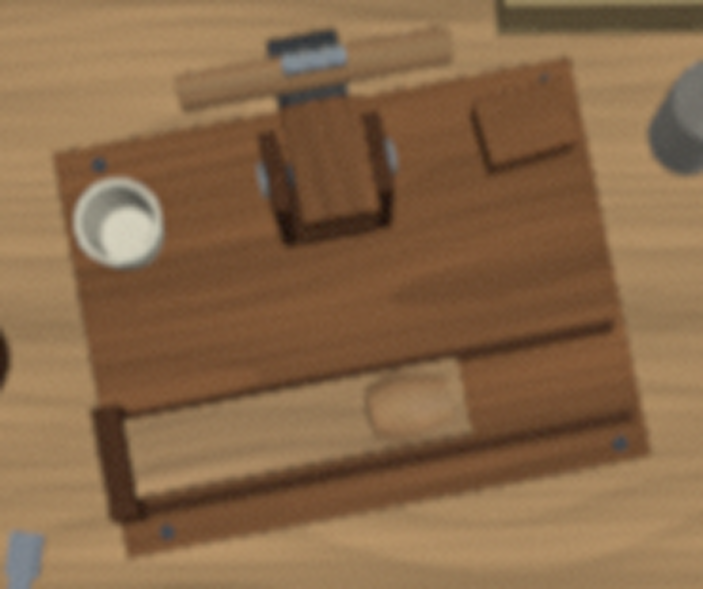

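The blank's left edge (crop x of about 125–137) touches the stop block, it lies straight in the channel, the hold-down is up, and the robot is clear.

```bash
python3 -c "
from plant import ticket
print(ticket.sign_off())"
```

```text
the job is handed in; nothing more can be done
None
```

The job is handed in at about 13 s: the hold-down stands raised by itself, the blank rests against the stop block in its channel, and the robot touches nothing; sign-off returned no verdict.

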